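Plug the rigid gas tube into its quick coupling

ROBOT

A 6-joint arm with a two-finger parallel gripper is mounted at the origin on a cart in front of the work surface, level with it; the furniture and walls round the work are solid. World frame = base frame: x ahead of the robot, y to its left, z up, the work surface at z = 0. Lengths are in m, angles in rad, forces in N, time in s.
With the tool pointing down it reaches from about 0.35 to 0.85 m from the base axis. Payload 8.1 kg.
Tool frame: the origin (TCP) lies midway between the tips of the shut fingers; the grasp point (between the pads) lies 19 mm behind it (robot.grip_point_offset is the distance from the TCP to the grasp point, in m); z points along the fingers, y is the line along which they close (so a half turn about z gives the same grasp; the last joint's range is limited). The gripper opens to 93 mm and grips with 3 to 60 N. Pads are 15 mm wide; open, the fingers measure 128 mm over their backs; the gripper's body (75 mm by 188 mm) begins 65 mm behind the grasp point.
Start: joints at [-1.336, 0.13, 1.488, -0, 1.523, -0.085], TCP at [0.189, -0.57, 0.219] pointing down, gripper open.
Joint ranges: [-2.96, 2.96], [-0.89, 2.26], [0.02, 2.5], [-1.34, 4.48], [0, 2.73], [-2.66, 2.66]. Speed limits (rad/s): [2.39, 2.39, 2.79, 3.14, 3.14, 3.14].

INTERFACE

Orientations are given as a rotation vector (axis times angle).
In Python, from plant import robot, read_camera, job gives the robot as it stands.
- The arm moves only by the shell command python3 -m inch 'ROWS' [FORCE]. ROWS is JSON, one flat list of numbers, 5 for each row, row after row: the shift along the world's x, y, z in mm, then the turn about the world's z in degrees, then the opening in per cent of the stroke, from 0 (shut) to 100 (fully open). In form: [dx, dy, dz, yaw, hand, dx, dy, dz, yaw, hand, ...]. A call has 1 to 10 rows; each row is the pose to reach, as a shift and turn from the pose commanded when the call began; what a row does not reach only later rows make up. A row lasts 1/12 s, in which the tool goes at most 41.7 mm and 7.16 degrees, less where a joint would pass 70% of its speed; a pose out of reach is approached as far as the arm can. A call with a gripper value outside its range is refused whole. The fingers move at their own pace and stop on an object; FORCE is the grip in N (left out, the last holds). Time passes only in rows, so rows that repeat a pose let the fingers close. It gives the time, the measured TCP pose, the force, the opening and the grip force at its end, in the units of the state.
- robot.read_state(): the state, without advancing time (a new reading comes with each control period).
- read_camera(name): name is "side" or "top" or "wrist"; returns a dict with "image" (420x560x3 uint8, blue, green, red), "K" (3x3 intrinsics, pixels), "extrinsics" (4x4, takes a point from world to camera coordinates); the wrist camera has in their place "mount" (4x4, takes a point from camera to tool coordinates, whose origin is the TCP and whose axes are the flange's). Camera axes: x right, y down, z forward; pixel columns grow to the right and rows downward; lengths in m; the calibration is good to about 2 mm. A picture is of the moment at which its call begins: read the wrist's pose just before it. There is no depth.
- job.close_job(): hands the job in; it is judged then, once.
The state is a dict: "t": time; "q": joint angles; "dq": joint speeds; "joint_torque": joint torques, N m; "tool_pos": TCP position; "orientation": TCP orientation; "force": force on the tool from outside, world axes, zero at the start; "wrist_torque": the same for the moment, N m; "opening": finger opening in m; "gripper_force": force on a finger pad.
Only numpy, scipy, OpenCV 4.12 (cv2) and the standard library are available. Lean on these libraries where they do the work, as an engineer would, in place of code of your own. Each camera call takes 0.05 s, during which the arm holds its last target. There are 200 camera calls.

TASK

Take the rigid steel tube with the orange grip out of its white parking stand and push it straight down into the grey quick coupling until its latch clicks in behind the plug; how deep the click comes has to be felt, and never force it: keep below 25 N. Then, before letting go, tug it upward gently, with about 10 N, for half a second to prove that the latch holds, and leave it plugged in and upright, without disturbing the other things on the bench.

Things in the scene. Friction and masses are not known exactly. Their poses are not given: they have to be found in the camera images.
- tube_grip (a point): Centre of the orange square grip (18x18 mm, 40 mm high, sides along this point's x and y axes) at the top of the loose steel tube; z points up the tube. The tube (122 mm long, about 70 g) stands upright in the stand.
- tube_tip (a point): Centre of the tube's lower end, 102 mm below the centre of the grip. From here up: a tapered plug, 6 mm wide at the tip, 16 mm wide from 13 to 20 mm, ending in a flat shoulder; a catch groove 7 mm wide from 20 to 34 mm; a shaft 15 mm wide to 82 mm; then the grip.
- stand: White parking stand fixed to the bench, 64x64x50 mm, with a vertical hole 18 mm wide in the middle, 42 mm deep, in which the tube stands loosely; origin at the centre of its underside.
- mouth (a point): Centre of the round mouth on top of the grey coupling block, 84 mm above the bench; z points up, out of the bore. The vertical bore is 18 mm wide, with a 3 mm chamfer. The latch snaps shut when the tip is 43 to 58 mm below the mouth: this depth differs by 14 mm from start to start and is not reported.
- coupling: Grey quick coupling fixed to the bench, a 46x46 mm block on an 80x64x14 mm plate; origin at the centre of its underside, z up. Its hidden insert holds latch and valve. Where the latch snaps, the tip meets a spring valve: from 2 N, rising 3.3 N per mm over 4 mm to 15 N, then a hard stop; so a push of 13 to 14 N is past the click. Let go, it lifts the tube until the shoulder bears on the latch.
- latch (a joint): Sprung latch plate, 5 mm thick, on the coupling's -x side (blue thumb pad): 0 m = fully in the bore (empty, or locked in the groove), about 0.002 m (at most 0.0055) = wedged aside by the plug. Wedging it aside takes at most about 10 N of downward push; it snaps back once the shoulder is below it. It gives 1 mm per 8 N up and down.
- powder_bottle: White plastic bottle with a white cap, 49 mm across, 94 mm high; origin at the centre of its underside. Bystander, leave it alone.
- usb_dongle: Small black dongle, 18x48x8 mm, lying flat; origin at the centre of its underside. Bystander, leave it alone.
- sample_disc: Grey metal cylinder sample, 36 mm across, 28 mm high; origin at the centre of its underside. Bystander, leave it alone.
- grease_tin: Round tin with a green lid, 54 mm across, 20 mm high; origin at the centre of its underside. Bystander, leave it alone.

How it is judged:
On the way, in this order (a step that is already met when the one before it is completed fails the run):
1. the tube is pushed in past the latch, and the latch has snapped shut behind the plug (value of joint latch below 0.001 m and z of tube_tip in the frame of latch below -0.018 m and horizontal distance between tube_tip and mouth below 0.006 m), for 0.1 s.
2. the latched tube is tugged upward with more than 6 N against the latch for 0.2 s, and holds (all of step 1 and contact force between tube and latch above 6 N), for 0.2 s.
At the end, for the whole second after the job is handed in: The tube stands in the coupling at rest, upright within 7 degrees, its tip within 6 mm of the mouth's axis and at least 18 mm below the latch's underside, with the latch closed (within 1 mm) above the plug's shoulder (all of step 1 and angle between tube's own z axis and vertical below 0.12 rad and linear speed of tube below 0.02 m/s); the robot touches nothing.
It fails at once if the tube is pressed against or pulled on the coupling with more than 25 N (contact force between tube and coupling above 25 N or contact force between tube and insert above 25 N).
It fails at once if the powder bottle is moved by more than 15 mm (distance of powder_bottle from where it was at the start of the episode above 0.015 m).
It fails at once if the usb dongle is moved by more than 15 mm (distance of usb_dongle from where it was at the start of the episode above 0.015 m).
It fails at once if the sample disc is moved by more than 15 mm (distance of sample_disc from where it was at the start of the episode above 0.015 m).
It fails at once if the grease tin is moved by more than 15 mm (distance of grease_tin from where it was at the start of the episode above 0.015 m).
It also fails if it takes over 54 s, if anything falls off the work surface, if the arm or the gripper's body presses on something with over 40 N, if the wrist force passes 120 N, or if a joint passes its speed limit or range.

## Working session

There is one attempt and no reset: what is moved stays moved. The work goes in short steps, Python scripts to look and compute and a shell command to move; the robot and the scene stay as the last step left them, time stands still between calls to the robot, and variables do not carry over. Pictures are saved under pics/ and viewed, at most 10 in all, crops included, and the job is handed in when it is done.

```bash
mkdir -p pics; ls; python3 - <<'E'
from plant import robot, read_camera
import cv2,numpy as np
s=robot.read_state();print(s,robot.grip_point_offset)
for n in("top","side"):
    c=read_camera(n);cv2.imwrite(f"pics/{n}0.png",c["image"]);np.savez(f"{n}.npz",K=c["K"],E=c["extrinsics"]);print(n,c["K"].round(1).tolist(),c["extrinsics"].round(3).tolist())
E
```

```text
pics
{'t': 0.0, 'q': array([-1.33636463e+00,  1.31131150e-01,  1.48924387e+00,  3.97224720e-05,
        1.52302665e+00, -8.53752370e-02]), 'dq': array([-0.00063006,  0.00266742, -0.0012619 ,  0.00030013, -0.00065205,
       -0.0005422 ]), 'joint_torque': array([-1.12780352e-03, -5.59846258e+01, -4.91758525e+01,  7.65344454e-02,
        3.55972617e-02, -1.82767712e-04]), 'tool_pos': array([ 0.18854856, -0.56901278,  0.21762484]), 'orientation': array([-3.09973087e+00, -4.99922800e-01,  1.49348247e-04]), 'force': array([ 0.13903472,  1.04025656, -0.85793132]), 'wrist_torque': array([-0.03077147, -0.03331085,  0.02168499]), 'gripper_force': 0.0, 'opening': 0.09302072307593931} 0.0188
top [[519.8, 0.0, 283.1], [0.0, 519.8, 206.3], [0.0, 0.0, 1.0]] [[-0.016, -1.0, 0.009, 0.012], [-0.983, 0.014, -0.181, 0.553], [0.181, -0.011, -0.984, 0.998], [0.0, 0.0, 0.0, 1.0]]
side [[489.2, 0.0, 276.1], [0.0, 489.2, 210.8], [0.0, 0.0, 1.0]] [[0.92, -0.39, 0.025, -0.513], [-0.201, -0.527, -0.826, 0.186], [0.336, 0.755, -0.563, 0.729], [0.0, 0.0, 0.0, 1.0]]
```

View pics/top0.png

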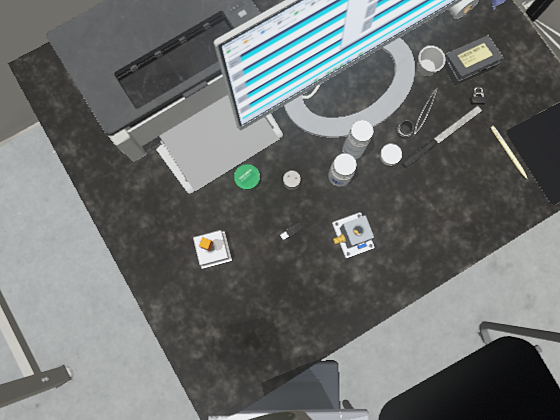

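View pics/side0.png

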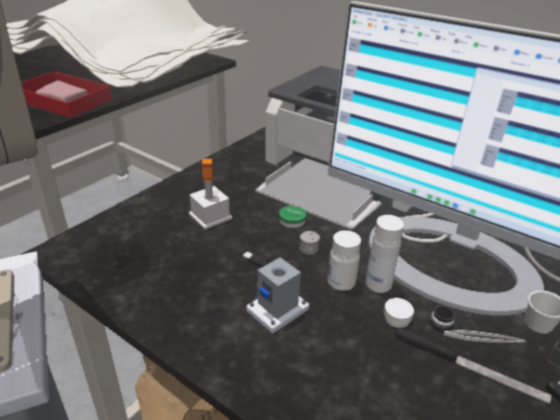

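The top view shows the stand at about (212,249), with the orange grip at (206,243), and the coupling mouth at about (357,231). The side view shows the grip at (207,168) and the mouth at (279,271). I'll enlarge these areas.

```bash
cat > h.py <<'E'
import numpy as np
def bp(n,u,v,z):
    d=np.load(f"{n}.npz");E=d["E"];R=E[:3,:3];o=-R.T@E[:3,3]
    r=R.T@np.linalg.solve(d["K"],[u,v,1]);return o+r*(z-o[2])/r[2]
def pr(n,p):
    d=np.load(f"{n}.npz");c=d["E"][:3,:3]@p+d["E"][:3,3];c=d["K"]@c;return c[:2]/c[2]
E
python3 - <<'E'
import cv2,numpy as np
t=cv2.imread("pics/top0.png");s=cv2.imread("pics/side0.png")
f=lambda i,x,y:cv2.resize(i[y:y+50,x:x+66],(396,300),interpolation=cv2.INTER_CUBIC)
cv2.imwrite("pics/c0.png",np.vstack([np.hstack([f(t,180,222),f(t,322,208)]),np.hstack([f(s,177,152),f(s,247,257)])]))
E
```

```text
(no output)
```

View pics/c0.png

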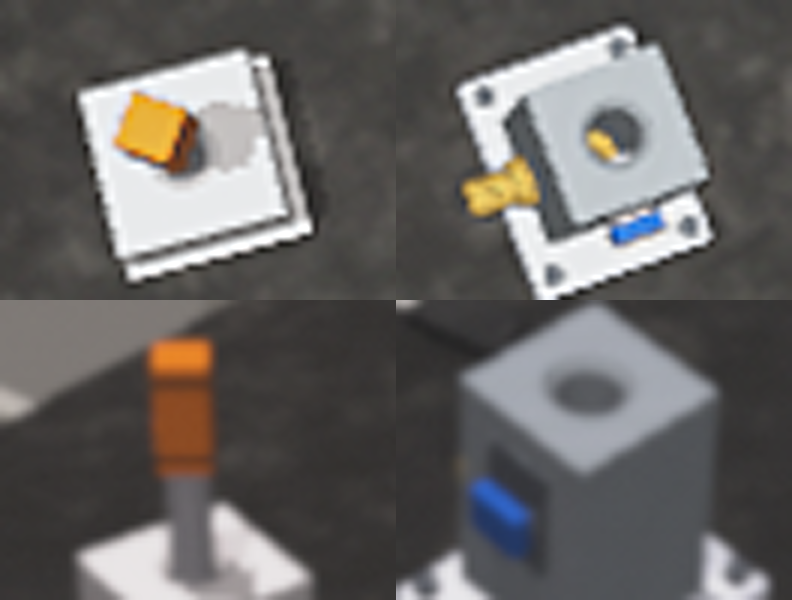

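```bash
python3 - <<'E'
from h import *
from scipy.optimize import least_squares as L
for a,b,z in(((205.7,243.7),(207.2,161.5),.130),((358.2,230.5),(278.8,272),.084)):
    r=L(lambda p:np.r_[pr("top",p)-a,pr("side",p)-b],[.4,0,.1]);print(r.x.round(4),r.fun.round(1),bp("top",*a,z).round(4),bp("side",*b,z).round(4))
c=[bp("top",180+x/6,222+y/6,.13) for x,y in((135,92),(195,122),(168,168),(116,138))]
for i in range(4):d=c[(i+1)%4]-c[i];print(np.degrees(np.arctan2(d[1],d[0]))%90,np.linalg.norm(d))
for u,v in((358,133),(343,170)):print(bp("top",u,v,.094))
E
```

```text
[0.4726 0.1473 0.1295] [ 0.2 -0.9 -0.9  0.1] [0.4708 0.1476 0.13  ] [0.4741 0.1463 0.13  ]
[ 0.4987 -0.1413  0.0819] [ 0.2 -0.6 -0.5  0.1] [ 0.4972 -0.1406  0.084 ] [ 0.4985 -0.1436  0.084 ]
62.7189187431474 0.020737000924610498
59.86337926639314 0.016144076632477036
59.439034658196185 0.01852625010456586
68.16738743532846 0.015132447286276576
[ 0.6908113  -0.14691335  0.094     ]
[ 0.61562692 -0.11431833  0.094     ]
```

Both triangulated heights match what they should be: the grip top is at z=0.130 and the mouth at 0.082. I'll move out over the stand.

```bash
python3 -m inch '[240,340,10,44,100,240,340,10,44,100,240,340,10,44,100,240,340,10,44,100,240,340,10,44,100,240,340,10,44,100,240,340,10,44,100,240,340,10,44,100,240,340,10,44,100,240,340,10,44,100]'; python3 -m inch '[33,365,0,0,60,33,365,0,0,60,33,365,0,0,60,33,365,0,0,60,33,365,0,0,60,33,365,0,0,60,33,365,0,0,60,33,365,0,0,60,33,365,0,0,60,33,365,0,0,60]'
```

```text
t: 0.93
tool_pos: [0.4292, -0.2276, 0.2284]
orientation: [-2.688, -1.625, 0.0]
force: [0.0, -1.7, 0.4]
opening: 0.0928
gripper_force: 0.0
t: 1.77
tool_pos: [0.461, 0.1408, 0.2282]
orientation: [-2.682, -1.631, -0.001]
force: [0.1, -0.2, -0.2]
opening: 0.0562
gripper_force: 0.0
```

```bash
cat >> h.py <<'E'
from scipy.spatial.transform import Rotation as Ro
def wrist(name):
    from plant import robot,read_camera
    import cv2
    s=robot.read_state();c=read_camera("wrist");cv2.imwrite(f"pics/{name}.png",c["image"])
    T=np.eye(4);T[:3,:3]=Ro.from_rotvec(s["orientation"]).as_matrix();T[:3,3]=s["tool_pos"]
    np.savez(f"{name}.npz",K=c["K"],E=np.linalg.inv(T@c["mount"]));print(s["t"],s["tool_pos"].round(4),s["force"].round(1))
E
python3 -c "
from h import *;wrist('w1')
for p in((.4725,.147,.13),(.4725,.147,.05)):print(pr('w1',np.array(p)))"
```

```text
1.7667 [0.461  0.1408 0.2282] [ 0.1 -0.2 -0.2]
[291.64876964 199.46653715]
[289.41036941 182.43818505]
```

View pics/w1.png

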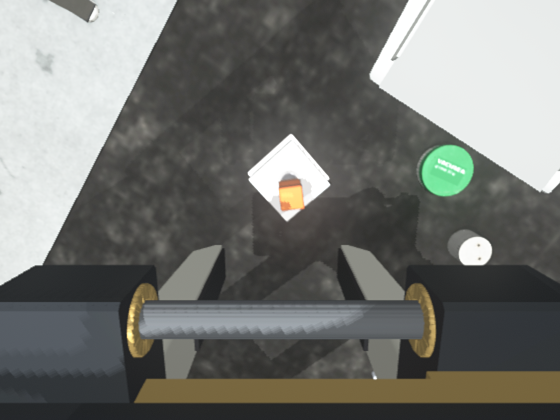

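In the wrist view the grip's top face is centred near (291,201), and I predicted (291.6,199.5), so the position is confirmed. The grip looks slightly rotated, so I'll measure its yaw from the mask.

```bash
python3 - <<'E'
from h import *;import cv2
i=cv2.imread("pics/w1.png");c=i[170:225,255:325];h=cv2.cvtColor(c,cv2.COLOR_BGR2HSV)
m=cv2.inRange(h,(8,120,190),(28,255,255));k=cv2.findContours(m,0,2)[0];k=max(k,key=cv2.contourArea)
r=cv2.minAreaRect(k);b=cv2.boxPoints(r)+[255,170];print(r,b.tolist())
P=[bp("w1",*q,.13) for q in b]
print(np.mean(P,0).round(4))
for j in range(4):d=P[(j+1)%4]-P[j];print(np.degrees(np.arctan2(d[1],d[0]))%90,np.linalg.norm(d))
R=Ro.from_rotvec([-2.682,-1.631,-.001]).as_matrix();print("tool y",np.degrees(np.arctan2(R[1,1],R[0,1]))%90)
cv2.imwrite("pics/c1.png",cv2.resize(c,None,fx=8,fy=8,interpolation=cv2.INTER_CUBIC))
E
```

```text
((36.05517578125, 27.162071228027344), (23.584918975830078, 22.671417236328125), 85.2363510131836) [[278.77931213378906, 186.35172653198242], [301.3724136352539, 184.4689645767212], [303.33103942871094, 207.97241592407227], [280.7379379272461, 209.8551788330078]]
[0.4729 0.1487 0.13  ]
67.4551359666745 0.01692601730700975
68.11753962117271 0.01810680439778501
67.54196783300705 0.01720383048067008
67.23879482312702 0.01813179601977535
tool y 62.61003552292297
```

View pics/c1.png

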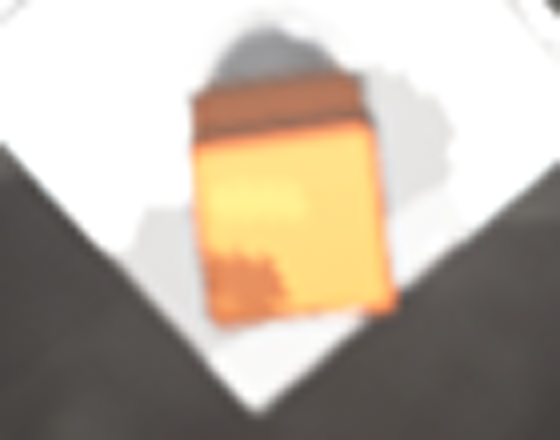

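```bash
python3 -m inch '[11.5,7,-20,5,60,11.5,7,-60,5,60,11.5,7,-60,5,60,11.5,7,-60,5,60,11.5,7,-60,5,60]'; python3 -c "
from plant import robot;print(robot.read_state()['tool_pos'])"
```

```text
t: 2.23
tool_pos: [0.4734, 0.1416, 0.1698]
orientation: [2.616, 1.739, 0.0]
force: [0.2, 0.7, 0.3]
opening: 0.0556
gripper_force: 0.0
[0.47336602 0.14159706 0.16980063]
```

```bash
python3 -m inch '[-0.5,6,-5,0,60,-0.5,6,-40,0,60,-0.5,6,-77,0,60,-0.5,6,-77,0,60,-0.5,6,-77,0,60,-0.5,6,-77,0,60]'; python3 -m inch '[0,0,0,0,15,0,0,0,0,15,0,0,0,0,15,0,0,0,0,15,0,0,0,0,15,0,0,0,0,15,0,0,0,0,15,0,0,0,0,15]' 50;  python3 -m inch '[0,0,0,0,15,0,0,0,0,0,0,0,0,0,0,0,0,0,0,0,0,0,0,0,0,0,0,0,0,0]'
```

```text
t: 2.73
tool_pos: [0.474, 0.1487, 0.0942]
orientation: [2.614, 1.74, 0.004]
force: [-0.3, -0.2, 1.8]
opening: 0.0555
gripper_force: 0.0
t: 3.4
tool_pos: [0.4727, 0.1484, 0.0918]
orientation: [2.615, 1.741, 0.0]
force: [-0.9, 0.1, 1.5]
opening: 0.0175
gripper_force: 50.0
t: 3.9
tool_pos: [0.4727, 0.1484, 0.0917]
orientation: [2.615, 1.741, 0.0]
force: [-0.7, 0.8, 3.7]
opening: 0.018
gripper_force: 50.0
```

```bash
python3 -m inch '[0,0,15,0,0,0,0,45,0,0,0,0,80,0,0,0,0,115,0,0,0,0,115,0,0,0,0,115,0,0]'; python3 -m inch '[10,-140,0,0,0,10,-140,0,0,0,10,-140,0,0,0,10,-140,0,0,0,24,-289,0,0,0,24,-289,0,0,0,24,-289,0,0,0,24,-289,0,0,0,24,-289,0,0,0,24,-289,0,0,0]'; python3 - <<'E'
from h import *;import cv2
from plant import read_camera
wrist("w2")
i=[]
for n in("top","side"):
    c=read_camera(n)["image"];cv2.imwrite(f"pics/{n}1.png",c);i.append(c)
f=lambda i,x,y,s:cv2.resize(i[y:y+int(300/s),x:x+int(390/s)],(390,300),interpolation=cv2.INTER_CUBIC)
p=[(.4975,-.1415,.084)];print(pr("side",np.array(p[0])),pr("w2",np.array(p[0])))
cv2.imwrite("pics/c2.png",np.vstack([np.hstack([f(i[0],300,180,3),f(i[1],240,175,3)]),np.hstack([f(i[1],250,230,5),f(cv2.imread("pics/w2.png"),220,140,3)])]))
E
```

```text
t: 4.4
tool_pos: [0.4742, 0.1487, 0.2091]
orientation: [2.613, 1.74, 0.007]
force: [-0.3, 0.3, -1.1]
opening: 0.0182
gripper_force: 50.0
t: 5.23
tool_pos: [0.4954, -0.1413, 0.2043]
orientation: [-2.615, -1.736, 0.003]
force: [-0.5, 0.3, -0.4]
opening: 0.0175
gripper_force: 50.0
5.2333 [ 0.4954 -0.1413  0.2043] [-0.5  0.3 -0.4]
[277.62409405 271.29915498] [284.62991364 205.85485506]
```

View pics/c2.png

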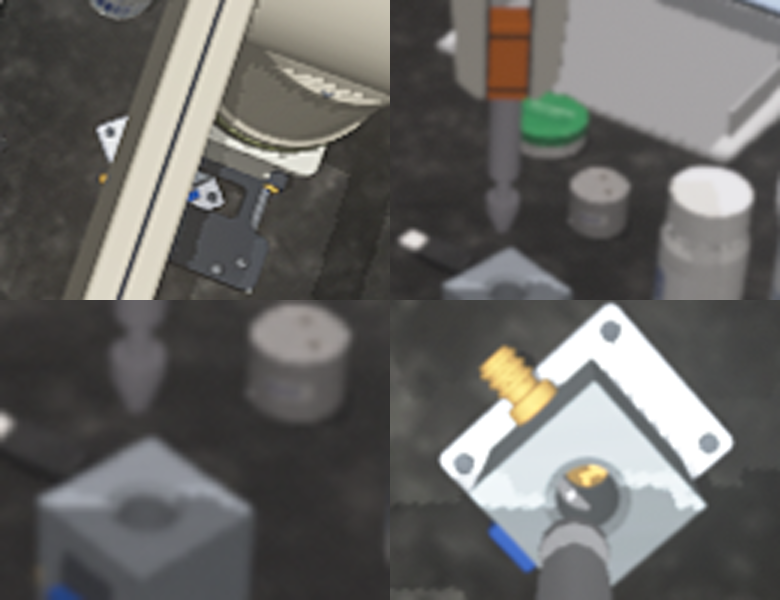

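In the wrist crop the mouth is centred at about pixel (286,205). In the side crop the tip is at about (277.4,252.4) and the mouth at about (279.2,272.4). I'll compare these against the kinematics.

```bash
python3 - <<'E'
from h import *
from plant import robot
s=robot.read_state();R=Ro.from_rotvec(s["orientation"]).as_matrix();print(s["tool_pos"].round(4),R[:,2].round(4))
tip=s["tool_pos"]+R[:,2]*(.102-.0181);print("tip",tip.round(4))
print("tip in side",pr("side",tip),"in wrist",pr("w2",tip))
print("mouth wrist",bp("w2",286,205,.084),"side",bp("side",279.2,272.2,.084),"tip side",bp("side",277.4,252.4,tip[2]))
E
```

```text
[ 0.4961 -0.1392  0.2055] [-0.0017  0.0011 -1.    ]
tip [ 0.496  -0.1391  0.1216]
tip in side [276.74620693 251.27340873] in wrist [281.73705733 215.50649707]
mouth wrist [ 0.49881442 -0.14127132  0.084     ] side [ 0.49891889 -0.14425074  0.084     ] tip side [ 0.49586573 -0.14189635  0.12161548]
```

```bash
python3 -m inch '[2.8,-2.2,-5,0,0,2.8,-2.2,-15,0,0,2.8,-2.2,-25,0,0,2.8,-2.2,-35,0,0,2.8,-2.2,-35,0,0,2.8,-2.2,-35,0,0]'; python3 -m inch '[0,0,-4,0,0,0,0,-8,0,0,0,0,-11,0,0,0,0,-14,0,0,0,0,-14,0,0,0,0,-14,0,0]'; python3 -c "
from plant import robot;s=robot.read_state();print(s['tool_pos'],s['force'],s['wrist_torque'])"
```

```text
t: 5.88
tool_pos: [0.4986, -0.1422, 0.1702]
orientation: [-2.613, -1.741, 0.002]
force: [-0.5, 0.0, -0.5]
opening: 0.0175
gripper_force: 50.0
t: 6.38
tool_pos: [0.4993, -0.1428, 0.1575]
orientation: [-2.615, -1.741, 0.0]
force: [0.5, -0.0, -0.7]
opening: 0.0178
gripper_force: 50.0
[ 0.49931612 -0.14275736  0.15746594] [ 0.48407817 -0.01918076 -0.69496793] [-0.01875535 -0.0323065  -0.03843242]
```

```bash
python3 -m inch '[-0.3,0.8,-2,0,0,-0.3,0.8,-4,0,0,-0.3,0.8,-6,0,0,-0.3,0.8,-8,0,0,-0.3,0.8,-8,0,0]'; for i in 1 2 3; do python3 -m inch '[0,0,-1,0,0,0,0,-2,0,0,0,0,-3,0,0,0,0,-3,0,0]' | egrep 'tool_pos|force'; done
```

```text
t: 6.8
tool_pos: [0.4989, -0.1419, 0.149]
orientation: [-2.614, -1.741, 0.001]
force: [-0.6, 0.4, -1.1]
opening: 0.0181
gripper_force: 50.0
tool_pos: [0.4991, -0.1419, 0.1464]
force: [-0.0, -0.2, -1.1]
gripper_force: 50.0
tool_pos: [0.499, -0.1419, 0.1434]
force: [0.1, -0.2, -0.0]
gripper_force: 50.0
tool_pos: [0.499, -0.1419, 0.1403]
force: [-0.7, 0.0, -1.0]
gripper_force: 50.0
```

```bash
for i in 1 2 3 4 5 6; do python3 -m inch '[0,0,-1,0,0,0,0,-2,0,0,0,0,-2,0,0]' | egrep 'tool_pos|^force'; done
```

```text
tool_pos: [0.499, -0.1419, 0.1384]
force: [0.5, -0.1, -0.9]
tool_pos: [0.499, -0.1419, 0.1364]
force: [-0.3, -0.9, -0.6]
tool_pos: [0.4991, -0.1419, 0.1344]
force: [-0.0, -0.3, 0.1]
tool_pos: [0.4994, -0.1421, 0.1327]
force: [1.0, -1.1, 0.0]
tool_pos: [0.4996, -0.1422, 0.1311]
force: [-0.5, -1.0, 3.0]
tool_pos: [0.4996, -0.1422, 0.1294]
force: [-0.5, -1.2, 5.2]
```

```bash
for i in 1 2 3 4 5; do python3 -m inch '[0,0,-0.5,0,0,0,0,-1,0,0,0,0,-1,0,0]' | egrep 'tool_pos|^force'; done
```

```text
tool_pos: [0.4996, -0.1422, 0.1286]
force: [-1.0, -0.2, 7.8]
tool_pos: [0.4995, -0.1422, 0.1269]
force: [2.1, -1.3, 2.4]
tool_pos: [0.4995, -0.1421, 0.1258]
force: [1.7, -1.7, 3.9]
tool_pos: [0.4995, -0.1421, 0.1247]
force: [2.3, -2.1, 3.3]
tool_pos: [0.4994, -0.142, 0.1236]
force: [4.2, -1.5, 2.6]
```

```bash
for i in 1 2 3 4 5; do python3 -m inch '[0,0,-0.5,0,0,0,0,-1,0,0,0,0,-1,0,0]' | egrep 'tool_pos|^force'; done
```

```text
tool_pos: [0.4994, -0.142, 0.1226]
force: [4.7, -2.0, 3.0]
tool_pos: [0.4993, -0.142, 0.1216]
force: [5.1, -1.4, 2.5]
tool_pos: [0.4993, -0.1419, 0.1205]
force: [5.2, -1.7, 3.0]
tool_pos: [0.4992, -0.1419, 0.1195]
force: [5.1, -1.7, 2.7]
tool_pos: [0.4992, -0.1419, 0.1185]
force: [5.0, -1.6, 3.0]
```

```bash
for i in 1 2 3 4; do python3 -m inch '[0,0,-0.5,0,0,0,0,-1,0,0,0,0,-1,0,0]' | egrep 'tool_pos|^force'; done
```

```text
tool_pos: [0.4983, -0.1417, 0.1171]
force: [0.8, -0.7, 4.8]
tool_pos: [0.4983, -0.1417, 0.1164]
force: [0.7, -0.2, 7.8]
tool_pos: [0.4984, -0.1418, 0.1157]
force: [-0.4, -0.3, 9.0]
tool_pos: [0.4985, -0.1418, 0.115]
force: [-1.5, 0.8, 11.2]
```

The lateral force dropped out at a depth of about 50.5 mm, which is the click, and the valve spring is now loading up. I'll add a small extra push and then tug upward.

```bash
python3 -m inch '[0,0,-0.4,0,0,0,0,-0.6,0,0,0,0,-0.6,0,0,0,0,-0.6,0,0]' | egrep 'tool_pos|^force'; for i in 1 2 3 4 5; do python3 -m inch '[0,0,0.5,0,0,0,0,1,0,0,0,0,1,0,0]' | egrep 'tool_pos|^force'; done
```

```text
tool_pos: [0.4985, -0.1418, 0.1147]
force: [-3.6, 1.0, 12.3]
tool_pos: [0.4984, -0.1418, 0.1154]
force: [-1.4, 1.2, 10.3]
tool_pos: [0.4984, -0.1417, 0.1162]
force: [0.5, -0.6, 7.3]
tool_pos: [0.4984, -0.1417, 0.1169]
force: [0.8, -0.7, 6.2]
tool_pos: [0.4983, -0.1417, 0.1175]
force: [0.3, -0.4, 3.6]
tool_pos: [0.4983, -0.1417, 0.118]
force: [1.0, -0.9, -2.1]
```

```bash
for i in 1 2; do python3 -m inch '[0,0,0.5,0,0,0,0,1,0,0,0,0,1,0,0]' | egrep 'tool_pos|^force'; done
```

```text
tool_pos: [0.4983, -0.1417, 0.1188]
force: [0.9, -1.7, -9.5]
tool_pos: [0.4983, -0.1417, 0.1198]
force: [2.0, -2.0, -15.6]
```

The latch holds, but at about 15 N the pull is more than needed. I'll ease to about 10 N and hold.

```bash
python3 -m inch '[0,0,-0.6,0,0,0,0,-0.6,0,0,0,0,-0.6,0,0]' | egrep 'tool_pos|^force'; python3 -m inch '[0,0,0,0,0,0,0,0,0,0,0,0,0,0,0,0,0,0,0,0,0,0,0,0,0,0,0,0,0,0]' | egrep 'tool_pos|^force|grip|open'
```

```text
tool_pos: [0.4983, -0.1417, 0.1197]
force: [0.4, -1.1, -16.2]
tool_pos: [0.4985, -0.1417, 0.12]
force: [-3.9, 0.5, -17.1]
opening: 0.0179
gripper_force: 50.0
```

```bash
python3 -m inch '[0,0,-1,0,0,0,0,-1,0,0,0,0,-1,0,0]' | egrep 'tool_pos|^force';  python3 -m inch '[0,0,0,0,0,0,0,0,0,0,0,0,0,0,0]' | egrep 'tool_pos|^force'
```

```text
tool_pos: [0.4992, -0.142, 0.1197]
force: [-3.0, 0.6, -14.7]
tool_pos: [0.4992, -0.142, 0.1196]
force: [-3.3, 0.8, -13.8]
```

```bash
for i in 1 2; do python3 -m inch '[0,0,-0.4,0,0,0,0,-0.8,0,0,0,0,-0.8,0,0,0,0,-0.8,0,0]' | egrep 'tool_pos|^force'; done
```

```text
tool_pos: [0.4995, -0.1422, 0.1191]
force: [-3.1, 0.6, -10.1]
tool_pos: [0.4996, -0.1422, 0.1185]
force: [-3.5, -0.5, -5.9]
```

```bash
python3 -m inch '[-0.4,0,-0.5,0,0,-0.8,0,-0.8,0,0,-0.8,0,-0.8,0,0,-0.8,0,-0.8,0,0]' | egrep 'tool_pos|^force'; python3 -m inch '[0,0,0,0,0,0,0,0,0,0,0,0,0,0,0]' | egrep 'tool_pos|^force'
```

```text
tool_pos: [0.4993, -0.1422, 0.118]
force: [-1.8, -0.2, -0.5]
tool_pos: [0.4993, -0.1422, 0.1178]
force: [1.5, 0.0, 0.3]
```

Unloaded. I'll release in place, retreat straight up, and check.

```bash
python3 -m inch '[0,0,0,0,25,0,0,0,0,35,0,0,0,0,50,0,0,0,0,55,0,0,0,0,55,0,0,0,0,55,0,0,0,0,55]'; python3 -m inch '[0,0,10,0,55,0,0,40,0,55,0,0,80,0,55,0,0,120,0,55,0,0,150,0,55,0,0,150,0,55,0,0,150,0,55,0,0,150,0,55]'; python3 - <<'E'
from h import *;import cv2
from plant import read_camera
wrist("w3");c=read_camera("side")["image"]
f=lambda i,x,y,s:cv2.resize(i[y:y+int(450/s),x:x+int(390/s)],(390,450),interpolation=cv2.INTER_CUBIC)
cv2.imwrite("pics/c3.png",np.hstack([f(c,225,185,3.2),f(cv2.imread("pics/w3.png"),210,130,3)]))
for z in(.094,.124,.174):print(z,pr("side",np.array([.4988,-.1414,z])))
E
```

```text
t: 17.97
tool_pos: [0.4983, -0.1419, 0.117]
orientation: [-2.615, -1.741, 0.0]
force: [-0.2, 0.1, -0.4]
opening: 0.0508
gripper_force: 0.0
t: 18.63
tool_pos: [0.4983, -0.1419, 0.2671]
orientation: [2.615, 1.741, 0.0]
force: [-0.3, -0.4, -0.4]
opening: 0.051
gripper_force: 0.0
18.6333 [ 0.4983 -0.1419  0.2671] [-0.3 -0.4 -0.4]
0.094 [278.57142893 266.02663879]
0.124 [279.14517171 250.48237568]
0.174 [280.16373096 222.88681618]
```

View pics/c3.png

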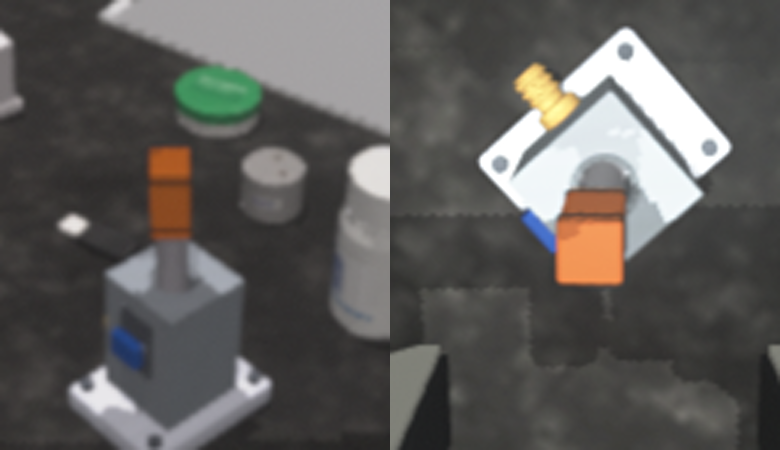

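The picture shows the tube seated in the coupling with the grip at (170,190) in the side crop. It leans only about 2°, and the bystanders look untouched. Handing in.

```bash
python3 -c "
from plant import job;print(job.close_job())"
```

```text
the job is handed in; nothing more can be done
None
```

The tube is plugged in and latched (click felt at about 50 mm, push about 13 N); the upward tug ran at about 14–17 N, above the 10 N asked for but under the 25 N limit. I let go with the tube upright and handed the job in, but no verdict came back.

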